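Load the press barrels into the wash rack and lock the keeper

TASK

Find out which way the red wing screw on the wash rack gives (its thread may be left- or right-handed), unscrew it until it turns no further or nearly so, so that the blue keeper is drawn well back. Push every biscuit-press barrel, flange down, fully home on a spigot of its own, any spigot you like, then turn the screw back until it is done up and the keeper lies shut over the barrels. Leave the other things on the table as they are.

Things in the scene. Friction and masses are not known exactly. Their poses are not given: they have to be found in the camera images.
- rack: White wash rack, fixed. Origin on the table under the middle of its row of four spigots; y runs along the row, x away from the robot, z up. Plate 130 (x) by 370 (y), 30 mm thick. Steel spigots 26 mm thick, tips 90 mm above the table, top 14 mm tapering to 10 mm. At the +y end a grey screw box: rack x -75 to 185, y 200 to 290, 75 mm high.
- seat1 (a point): Foot of a spigot, on its axis, on the top face of the base plate 30 mm above the table (rack y = -135 mm); axes as the rack's. A seated barrel's origin lies here.
- seat2 (a point): Foot of a spigot, on its axis, on the top face of the base plate 30 mm above the table (rack y = -45 mm); axes as the rack's. A seated barrel's origin lies here.
- seat3 (a point): Foot of a spigot, on its axis, on the top face of the base plate 30 mm above the table (rack y = 45 mm); axes as the rack's. A seated barrel's origin lies here.
- seat4 (a point): Foot of a spigot, on its axis, on the top face of the base plate 30 mm above the table (rack y = 135 mm); axes as the rack's. A seated barrel's origin lies here.
- screw (a joint): Red wing screw, rad about its upright axis, counter-clockwise from above positive, 0 = done up (starts within 0.06). The hand of its thread changes from start to start and is not told: one way it is tight, stopping dead within 0.15 rad; the other way it turns freely (drag under 0.07 Nm) to 2.7 rad, plus or minus, and stays where left. Turning it back does it up.
- screw_grip (a point): On the wing screw's axis, 115 mm above the table, rack (x, y) = (0, 245) mm; its x axis lies along the wing (white mark at +x) and turns with it, parallel to rack x at screw angle 0. The wing is an upright red bar 68 mm long, 16 mm thick, 95 to 129 mm above the table; grip it across the 16 mm. It does not rise as it turns.
- keeper (a joint): How far the blue keeper rail is drawn back along rack +x, m: 0 = shut, directly over the spigots. Driven only by the screw: a crank gives 0.038 x (1 - cos(screw angle)), so 60 mm at 2.2 rad and 72 mm at 2.7, whichever way the screw turns.
- keeper_rail (a point): Top middle of the blue keeper rail, 132 mm above the table. Rail 30 mm wide (x), 360 mm long (y), 14 mm thick; an arm at its +y end (rack y 180 to 190) carries it from the screw box. Shut, it lies 8 mm above seated barrels.
- barrel1: Orange biscuit-press barrel: a stiff tube 80 mm tall, 46 mm outside, bore 31 mm right through, with a 66 mm wide, 8 mm thick flange at its foot; 140 g or so. Origin at the centre of the underside, z up the tube. Starts upright on the table in front of the rack. May be absent.
- barrel2: Green biscuit-press barrel: a stiff tube 80 mm tall, 46 mm outside, bore 31 mm right through, with a 66 mm wide, 8 mm thick flange at its foot; 140 g or so. Origin at the centre of the underside, z up the tube. Starts upright on the table in front of the rack. May be absent.
- barrel3: Yellow biscuit-press barrel: a stiff tube 80 mm tall, 46 mm outside, bore 31 mm right through, with a 66 mm wide, 8 mm thick flange at its foot; 140 g or so. Origin at the centre of the underside, z up the tube. Starts upright on the table in front of the rack. May be absent.
- barrel4: Copper-brown biscuit-press barrel: a stiff tube 80 mm tall, 46 mm outside, bore 31 mm right through, with a 66 mm wide, 8 mm thick flange at its foot; 140 g or so. Origin at the centre of the underside, z up the tube. Starts upright on the table in front of the rack. May be absent.
- oil: Bystander: amber glass oil bottle, 66 mm across, 190 mm tall. Leave it alone.
- mug: Bystander: white mug, 80 mm across, 90 mm tall. Leave it alone.
- spice: Bystander: glass jar with red cap, 60 mm across, 90 mm tall. Leave it alone.
- salt: Bystander: blue ceramic salt jar, 56 mm across, 90 mm tall. Leave it alone.
Not all that is in view belongs to the job. Leave any black look-alike of the barrel4 alone.

How it is judged (in metres and radians):
On the way, in this order (a step that is already met when the one before it is completed fails the run):
1. the screw is undone the way it gives, by more than 2.2 rad, and the keeper is back ((value of joint screw above 2.2 rad or value of joint screw below -2.2 rad) and value of joint keeper above 0.055 m), for 0.2 s.
2. every barrel present is fully home on a spigot, upright (((horizontal distance between barrel1 and seat1 below 0.006 m and z of barrel1 in the frame of seat1 below 0.004 m) or (horizontal distance between barrel1 and seat2 below 0.006 m and z of barrel1 in the frame of seat2 below 0.004 m) or (horizontal distance between barrel1 and seat3 below 0.006 m and z of barrel1 in the frame of seat3 below 0.004 m) or (horizontal distance between barrel1 and seat4 below 0.006 m and z of barrel1 in the frame of seat4 below 0.004 m)) and angle between each of barrel1, barrel2, barrel3, barrel4's own z axis and vertical below 0.08 rad and ((horizontal distance between barrel2 and seat1 below 0.006 m and z of barrel2 in the frame of seat1 below 0.004 m) or (horizontal distance between barrel2 and seat2 below 0.006 m and z of barrel2 in the frame of seat2 below 0.004 m) or (horizontal distance between barrel2 and seat3 below 0.006 m and z of barrel2 in the frame of seat3 below 0.004 m) or (horizontal distance between barrel2 and seat4 below 0.006 m and z of barrel2 in the frame of seat4 below 0.004 m)) and ((horizontal distance between barrel3 and seat1 below 0.006 m and z of barrel3 in the frame of seat1 below 0.004 m) or (horizontal distance between barrel3 and seat2 below 0.006 m and z of barrel3 in the frame of seat2 below 0.004 m) or (horizontal distance between barrel3 and seat3 below 0.006 m and z of barrel3 in the frame of seat3 below 0.004 m) or (horizontal distance between barrel3 and seat4 below 0.006 m and z of barrel3 in the frame of seat4 below 0.004 m)) and ((horizontal distance between barrel4 and seat1 below 0.006 m and z of barrel4 in the frame of seat1 below 0.004 m) or (horizontal distance between barrel4 and seat2 below 0.006 m and z of barrel4 in the frame of seat2 below 0.004 m) or (horizontal distance between barrel4 and seat3 below 0.006 m and z of barrel4 in the frame of seat3 below 0.004 m) or (horizontal distance between barrel4 and seat4 below 0.006 m and z of barrel4 in the frame of seat4 below 0.004 m))), for 0.3 s.
At the end, for the whole second after the job is handed in: Every barrel present stands at rest on a spigot (within 6 mm of its axis, at most 4 mm short of the plate, within 0.08 rad of upright), the screw is within 0.25 rad of done up and the keeper within 4 mm of shut (all of step 2 and value of joint screw between -0.25 and 0.25 rad and value of joint keeper below 0.004 m and linear speed of each of barrel1, barrel2, barrel3, barrel4 below 0.02 m/s); the robot touches nothing.
It fails at once if a bystander is moved more than 40 mm (distance of any of oil, mug, spice, salt from where it was at the start of the episode above 0.04 m).
Of barrel1, barrel2, barrel3, barrel4 only 3 to 4 are there at a start; the rules pass over those that are not, and their reading is None.
At some moment in a run one of barrel1, barrel2, barrel3, barrel4 may be knocked a few centimetres aside while the robot is not near it.
It also fails if it takes over 200 s, if anything falls off the work surface, if the arm or the gripper's body presses on something with over 40 N, if the wrist force passes 120 N, or if a joint passes its speed limit or range.

ROBOT

A 7-joint arm with a two-finger parallel gripper is mounted at the origin on the work surface. World frame = base frame: x ahead of the robot, y to its left, z up, the work surface at z = 0. Lengths are in m, angles in degrees, forces in N, time in s.
With the tool pointing down it reaches from about 0.4 to 0.925 m from the base axis. Payload 5.6 kg.
Tool frame: the origin (TCP) lies between the finger pads; the fingertips stand 17 mm ahead of it and the grasp point (between the pads) lies 2 mm behind it; z points along the fingers, y is the line along which they close (so a half turn about z gives the same grasp; the last joint's range is limited). The gripper opens to 85 mm and grips with 20 to 120 N. Pads are 22 mm wide; open, the fingers measure 114 mm over their backs; the gripper's body (76 mm by 85 mm) begins 54 mm behind the grasp point. The pads swing forward as they close: fully open they stand 13 mm farther back than shut.
Start: joints at [-2.464, 26.786, -0.665, 91.828, 0.344, 61.387, -3.226], TCP at [0.65, -0, 0.214] pointing down, gripper open.
Joint ranges: [-144.91, 144.91], [-17.63, 115.5], [-89.93, 88.59], [15.96, 139.68], [-74.01, 254.01], [8.47, 105.57], [-167.45, 167.45]. Speed limits (degrees/s): [147.25, 147.25, 180, 180, 180, 180, 180].

INTERFACE

Orientations are given as [roll, pitch, yaw] about the fixed x, y, z axes, in that order (R = Rz(yaw) Ry(pitch) Rx(roll)).
In Python, from plant import bot, vision gives the robot as it stands. The module is installed in compiled form; this text tells all that it offers.
- The arm moves only by the tool play_rows, never from a script. Its argument "moves" is a list of rows, each a list of 7 numbers: the shift along the tool's x, y, z in units of 0.15 m (1.0 is 0.15 m), then the turn, a rotation vector about the tool's x, y, z in units of 180 degrees (1.0 is 180 degrees), then the gripper command: -1 is shut, 1 is fully open, values between are in proportion. A call has 1 to 12 rows; each row is the pose to reach, as a shift and turn from the pose commanded when the call began, along the tool's axes at that moment, turning the shorter way round; what a row does not reach only later rows make up. A row lasts 1/8 s, in which the tool goes at most 62.5 mm and 10.7 degrees, less where a joint would pass 70% of its speed; a pose out of reach is approached as far as the arm can. A call with a number of a shift or a turn outside -1 to 1 is refused whole. A call with a gripper value outside its range is refused whole. The fingers move at their own pace and stop on an object; the grip force is fixed at half the most. Time passes only in rows, so rows that repeat a pose let the fingers close. It gives the time, the measured TCP pose, the force, the opening and the grip force at its end, in the units of the state.
- bot.get_state(): the state, without advancing time (a new reading comes with each control period).
- vision.snapshot(name): name is "scene" or "side" or "wrist"; returns a dict with "pixels" (480x640x3 uint8, red, green, blue), "z_map" (480x640 float32, m along the optical axis (not along the pixel's ray), 0 where there is no reading), "mtx" (3x3 intrinsics, pixels), "xyz" and "rotation" of the camera in the world; the wrist camera has in their place "mount" (4x4, takes a point from camera to tool coordinates, whose origin is the TCP and whose axes are the flange's). Camera axes: x right, y down, z forward; pixel columns grow to the right and rows downward; lengths in m; the calibration is good to about 2 mm. A picture is of the moment at which its call begins: read the wrist's pose just before it.
- bot.job_done(): hands the job in; it is judged then, once.
The state is a dict: "time": time; "qpos": joint angles; "joint_vel": joint speeds; "tau": joint torques, N m; "tool_pos": TCP position; "ee_rot": TCP orientation; "contact_force": force on the tool from outside, world axes, zero at the start; "moment": the same for the moment, N m; "width": finger opening in m; "finger_force": force on a finger pad.
Only numpy, scipy, OpenCV 4.12 (cv2) and the standard library are available. Lean on these libraries where they do the work, as an engineer would, in place of code of your own. Each camera call takes 0.05 s, during which the arm holds its last target. There are 200 camera calls.

## Working session

There is one attempt and no reset: what is moved stays moved. The work goes in short steps, Python scripts to look and compute and a tool call to move; the robot and the scene stay as the last step left them, time stands still between calls to the robot, and variables do not carry over. Pictures are saved under pics/ and viewed, at most 14 in all, crops included, and the job is handed in when it is done.

Besides the shell and the picture viewer there is one more tool, called after "Call:" as name(argument=value, ...), one argument or row to a line, values as JSON. play_rows: Moves the arm, as the interface text tells. Its arguments: {"type":"object","properties":{"moves":{"type":"array","items":{"type":"array","items":{"type":"number","minimum":-1,"maximum":1}}}},"required":["moves"]}

```bash
ls; mkdir -p pics; cat > h.py <<'E'
import numpy as np, cv2
from plant import bot, vision
from scipy.spatial.transform import Rotation as R
def snap(n):
    s=bot.get_state(); d=vision.snapshot(n)
    if 'mount' in d:
        T=np.eye(4);T[:3,:3]=R.from_euler('xyz',s['ee_rot'],degrees=True).as_matrix();T[:3,3]=s['tool_pos']
        C=T@np.array(d['mount']); d['rotation'],d['xyz']=C[:3,:3],C[:3,3]
    d['R']=np.array(d['rotation']);d['t']=np.array(d['xyz']);return d
def cloud(d):
    K=np.array(d['mtx']);z=d['z_map'];v,u=np.mgrid[:480,:640]
    P=np.stack([(u-K[0,2])/K[0,0]*z,(v-K[1,2])/K[1,1]*z,z],-1)
    return P@d['R'].T+d['t']
def ray(d,u,v,h):
    K=np.array(d['mtx']);r=d['R']@np.array([(u-K[0,2])/K[0,0],(v-K[1,2])/K[1,1],1])
    return d['t']+r*(h-d['t'][2])/r[2]
def save(d,n,crop=None,s=1):
    p=d['pixels'][:,:,::-1]
    if crop: a,b,c,e=crop;p=p[b:e,a:c]
    cv2.imwrite('pics/'+n,cv2.resize(p,None,fx=s,fy=s,interpolation=cv2.INTER_CUBIC))
E
python3 - <<'E'
from h import *
print(bot.get_state())
for n in('scene','side'):
    d=snap(n);save(d,n+'.png');print(n,d['R'].round(3).tolist(),d['t'],np.array(d['mtx']).tolist(), np.shape(d['rotation']))
E
```

```text
pics
{'time': 0.0, 'qpos': array([-2.46495792, 26.83477236, -0.66528839, 91.88141187,  0.34420843,
       61.38920307, -3.22439592]), 'joint_vel': array([ 0.00948268, -0.02374348, -0.05100849,  0.02958099,  0.10236814,
        0.14104828,  0.07896814]), 'tau': array([-1.81076980e-04, -5.32374322e+01,  2.12178100e-02, -2.51299274e+01,
        1.13576866e-02,  7.69772858e-03, -1.10212341e-06]), 'tool_pos': array([ 6.49394437e-01, -5.44638861e-05,  2.13248744e-01]), 'ee_rot': array([-1.79896851e+02,  7.37461228e-03,  8.99995908e+01]), 'contact_force': array([ 1.1343943 , -0.4755001 , -0.45776448]), 'moment': array([0.00823583, 0.00233192, 0.00164675]), 'finger_force': 0.0, 'width': 0.08520032277683565}
scene [-143.356, -0.431, 72.389] [ 1.05335798 -0.1874507   0.86748218] [[443.4650635171759, 0.0, 313.2741112017599], [0.0, 443.4650635171759, 233.79097038941512], [0.0, 0.0, 1.0]] (3,)
side [-128.769, -1.287, -153.954] [0.1333303  0.72703347 0.74822255] [[472.6061457759127, 0.0, 325.33483832355387], [0.0, 472.6061457759127, 243.77502045833725], [0.0, 0.0, 1.0]] (3,)
```

```bash
sed -i "s/d\['R'\]=np.array(d\['rotation'\]);/r=np.array(d['rotation']);d['R']=r if r.ndim==2 else R.from_euler('xyz',r,degrees=True).as_matrix();/" h.py
```

```text
(no output)
```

View pics/scene.png

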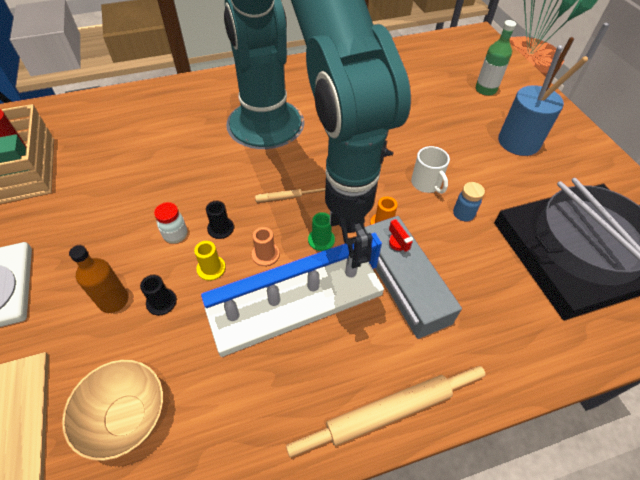

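View pics/side.png

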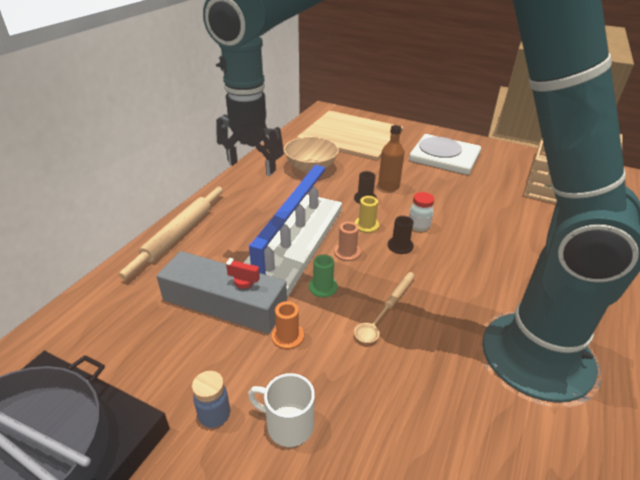

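```bash
cat > meas.py <<'E'
from h import *
HUE={'orange':(8,14,200,140),'green':(50,75,150,60),'yellow':(25,33,150,120),'copper':(4,14,90,100)}
def circ(xy):
    A=np.c_[2*xy,np.ones(len(xy))];s=np.linalg.lstsq(A,(xy**2).sum(1),rcond=None)[0];return s[0],s[1],np.sqrt(s[2]+s[0]**2+s[1]**2)
def pts(d,w,hsv,lo,hi,col):
    a,b,s,v=col;m=(hsv[...,0]>=a)&(hsv[...,0]<=b)&(hsv[...,1]>=s)&(hsv[...,2]>=v)&(w[...,2]>lo)&(w[...,2]<hi)&(d['z_map']>0)&(w[...,0]>.3)&(w[...,0]<.95)&(abs(w[...,1])<.5)
    n,l,st,c=cv2.connectedComponentsWithStats(m.astype(np.uint8))
    return [(w[l==i],c[i],st[i,4]) for i in range(1,n) if st[i,4]>40]
if __name__=='__main__':
  for n in('scene','side'):
    d=snap(n);w=cloud(d);hsv=cv2.cvtColor(d['pixels'],cv2.COLOR_RGB2HSV)
    for k,col in HUE.items():
        for p,c,a in pts(d,w,hsv,.015,.09,col):
            t=p[p[:,2]>.012]; x,y,r=circ(t[:,:2]); top=p[p[:,2]>.074]
            print(n,k,c.round(),a,'wall fit',np.round([x,y,r],4),'zmax',p[:,2].max().round(4),len(top), (top[:,:2].mean(0).round(4) if len(top) else ''))
    for nm,col,lo,hi in(('rail',(105,125,150,80),.127,.137),('wing',(0,5,170,100),.12,.135),('wing',(174,180,170,100),.12,.135),('box',(95,140,0,60),.07,.08),('plate',(0,180,0,150),.025,.035)):
        for p,c,a in pts(d,w,hsv,lo,hi,col):
            if nm=='box' and a<1500: continue
            if nm=='plate' and a<800:continue
            r=cv2.minAreaRect(p[:,:2].astype(np.float32)*1000);print(n,nm,c.round(),a,np.round(r[0],1),np.round(r[1],1),round(r[2],2),p[:,2].mean().round(4))
E
python3 meas.py
```

```text
scene orange [387. 203.] 68 wall fit [0.4617 0.1894 0.0148] zmax 0.0815 9 [0.4538 0.1857]
scene orange [383. 215.] 126 wall fit [0.4629 0.1883 0.0221] zmax 0.0763 5 [0.4822 0.1799]
scene green [321. 228.] 504 wall fit [0.4664 0.0254 0.0193] zmax 0.0834 130 [0.467  0.0221]
scene yellow [204. 249.] 163 wall fit [ 0.4661 -0.2407  0.0192] zmax 0.0838 161 [ 0.4669 -0.2408]
scene copper [387. 203.] 68 wall fit [0.4617 0.1894 0.0148] zmax 0.0815 9 [0.4538 0.1857]
scene copper [383. 215.] 160 wall fit [0.4763 0.1786 0.0161] zmax 0.0799 10 [0.4842 0.1734]
scene copper [264. 242.] 583 wall fit [ 0.4675 -0.1123  0.0196] zmax 0.0832 184 [ 0.4663 -0.1123]
scene copper [ 96. 297.] 84 wall fit [ 0.4844 -0.4589  0.0299] zmax 0.0899 41 [ 0.5115 -0.4638]
scene copper [106. 303.] 41 wall fit [ 0.505  -0.4582  0.0104] zmax 0.0625 0 
scene rail [375. 240.] 89 [583.9  96.6] [29.9 20.9] 4.57 0.1319
scene rail [274. 275.] 2040 [ 603.8 -109.3] [ 30.2 301. ] 5.58 0.1319
scene wing [399. 229.] 153 [572.2 160.2] [51.2 14.2] 7.35 0.1278
scene plate [290. 304.] 6537 [613.8 -79.3] [105.5 370.1] 4.94 0.0301
scene plate [123. 406.] 909 [ 738.  -439.3] [121.1 139.4] 89.93 0.0298
scene plate [345. 432.] 1005 [895.8 -18.9] [317.5  29.9] 87.43 0.0309
side copper [390. 174.] 509 wall fit [ 0.482  -0.4572  0.0303] zmax 0.09 114 [ 0.4762 -0.4346]
side copper [348. 237.] 547 wall fit [ 0.4642 -0.1108  0.0198] zmax 0.0814 131 [ 0.4644 -0.1099]
side copper [287. 320.] 843 wall fit [0.467  0.1845 0.0235] zmax 0.0828 239 [0.4628 0.1884]
side copper [134. 397.] 82 wall fit [0.6096 0.545  0.1041] zmax 0.0514 0 
side rail [299. 192.] 532 [ 603.8 -130.9] [ 25.4 248.1] 4.95 0.1308
side rail [259. 243.] 115 [582.9  91.7] [27.4 32.9] 5.66 0.1312
side wing [244. 266.] 120 [571.7 163.2] [54.6 12.2] 8.2 0.1276
side plate [301. 238.] 2592 [588.2 -87.6] [107.  365.5] 5.48 0.0288
```

```bash
cat > rack.py <<'E'
from meas import *
A=[];B=[]
for n in('scene','side'):
    d=snap(n);w=cloud(d);hsv=cv2.cvtColor(d['pixels'],cv2.COLOR_RGB2HSV)
    q=np.vstack([p for p,c,a in pts(d,w,hsv,.128,.136,(105,125,150,80))]);A.append(q)
    g=[p for p,c,a in pts(d,w,hsv,.025,.035,(0,180,0,150)) if a>2000];B+=g
    # box top
    m=(w[...,2]>.07)&(w[...,2]<.08)&(hsv[...,1]<90)&(w[...,0]>.45)&(w[...,0]<.85)&(w[...,1]>.08)&(w[...,1]<.3)
    k,l,st,c=cv2.connectedComponentsWithStats(m.astype(np.uint8));i=1+st[1:,4].argmax();b=w[l==i]
    r=cv2.minAreaRect(b[:,:2].astype(np.float32)*1000);print(n,'box',[np.round(x,1) for x in r])
    r=cv2.minAreaRect(q[:,:2].astype(np.float32)*1000);print(n,'rail',[np.round(x,1) for x in r])
    print(n,'wing mark/points', [np.round(cv2.minAreaRect(p[:,:2].astype(np.float32)*1000)[0],1) for p,c,a in pts(d,w,hsv,.1,.135,(0,5,150,80))])
r=cv2.minAreaRect(np.vstack(A)[:,:2].astype(np.float32)*1000);print('rail both',r)
for b in B:
    r=cv2.minAreaRect(b[:,:2].astype(np.float32)*1000);print('plate',r)
E
python3 rack.py
```

```text
scene box [array([632.3, 167.4]), array([259.1,  90.2]), np.float64(5.3)]
scene rail [array([600.2, -75.6]), array([ 30.8, 368.8]), np.float64(5.6)]
scene wing mark/points [array([578.9, 161.6])]
side box [array([632.1, 167.6]), array([260.5,  93.6]), np.float64(5.1)]
side rail [array([597.8, -73. ]), array([ 26., 364.]), np.float64(5.3)]
side wing mark/points [array([575.1, 163.2])]
rail both ((600.1508178710938, -75.45338439941406), (30.81861686706543, 369.1302490234375), 5.585151195526123)
plate ((613.9930419921875, -78.8662109375), (105.34060668945312, 370.6474914550781), 5.1664910316467285)
plate ((588.2301025390625, -85.99537658691406), (106.70307922363281, 364.4356384277344), 5.275619983673096)
```

Call:
play_rows(
  moves=[
    [1, -0.48, 0, 0, 0, 0.47, 0],
    [1, -0.48, 0, 0, 0, 0.47, 0],
    [1, -0.48, 0, 0, 0, 0.47, 0],
    [1, -0.48, 0, 0, 0, 0.47, 0],
    [1, -0.48, 0, 0, 0, 0.47, 0],
    [1, -0.48, 0, 0, 0, 0.47, 0],
    [1, -0.48, 0, 0, 0, 0.47, 0],
    [1, -0.48, 0, 0, 0, 0.47, 0],
    [1, -0.48, 0, 0, 0, 0.47, 0],
    [1, -0.48, 0, 0, 0, 0.47, 0],
  ],
)

```text
time: 1.55
tool_pos: [0.578, 0.1501, 0.2142]
ee_rot: [180.0, 0.0, 5.6]
contact_force: [0.2, -0.5, 1.3]
width: 0.0427
finger_force: 0.0
```

```bash
cat > g.py <<'E'
# usage: g.py x y z [yaw] -> tool-frame shift units from measured pose
import sys;from h import *
s=bot.get_state();a=list(map(float,sys.argv[1:]))
M=R.from_euler('xyz',s['ee_rot'],degrees=True)
print('t',round(s['time'],2),'pos',s['tool_pos'].round(4),'rot',s['ee_rot'].round(2),'q',s['qpos'].round(1),'F',s['contact_force'].round(1),'M',s['moment'].round(2),'w',round(s['width'],4))
if len(a)>2:
    o='shift '+str((M.inv().apply(np.array(a[:3])-s['tool_pos'])/.15).round(3))
    if len(a)>3: o+=' turn '+str((( M.inv()*R.from_euler('xyz',[180,0,a[3]],degrees=True)).as_rotvec()/np.pi).round(4))
    print(o)
E
python3 g.py .578 .163 .113 5.3
```

```text
t 1.55 pos [0.578  0.1501 0.2142] rot [180.     0.     5.57] q [-27.9  21.7  13.  100.3  -5.6  58.7 -97.3] F [ 0.2 -0.5  1.3] M [ 0.01 -0.07 -0.01] w 0.0427
shift [ 0.009 -0.086  0.675] turn [0.     0.     0.0015]
```

Call:
play_rows(
  moves=[
    [0.01, -0.086, 0.2, 0, 0, 0, 0],
    [0.01, -0.086, 0.45, 0, 0, 0, 0],
    [0.01, -0.086, 0.67, 0, 0, 0, 0],
    [0.01, -0.086, 0.675, 0, 0, 0, 0],
    [0.01, -0.086, 0.675, 0, 0, 0, -1],
    [0.01, -0.086, 0.675, 0, 0, 0, -1],
    [0.01, -0.086, 0.675, 0, 0, 0, -1],
    [0.01, -0.086, 0.675, 0, 0, 0, -1],
    [0.01, -0.086, 0.675, 0, 0, 0, -1],
  ],
)

```text
time: 2.68
tool_pos: [0.5784, 0.163, 0.1132]
ee_rot: [-180.0, -0.0, 5.4]
contact_force: [0.1, 0.1, 0.2]
width: 0.0001
finger_force: 0.0
```

```bash
python3 g.py
```

```text
t 2.67 pos [0.5784 0.163  0.1132] rot [-1.7999e+02 -2.0000e-02  5.4000e+00] q [-27.8  28.9  11.6 104.2  -7.5  47.6 -97.1] F [0.1 0.1 0.2] M [ 0.01  0.02 -0.02] w 0.0001
```

Call:
play_rows(
  moves=[
    [0, 0, 0, 0, 0, -0.03, -1],
    [0, 0, 0, 0, 0, -0.06, -1],
    [0, 0, 0, 0, 0, -0.08, -1],
    [0, 0, 0, 0, 0, -0.08, -1],
  ],
)

```text
time: 3.18
tool_pos: [0.5783, 0.1629, 0.113]
ee_rot: [-180.0, -0.0, 19.8]
contact_force: [-0.5, 0.6, 0.2]
width: 0.0002
finger_force: 0.0
```

```bash
python3 g.py
```

```text
t 3.17 pos [0.5783 0.1629 0.113 ] rot [-179.99   -0.     19.75] q [-25.1  28.8   8.1 104.   -5.3  47.5 -84.7] F [-0.5  0.6  0.2] M [ 0.   -0.03  0.  ] w 0.0002
```

```bash
python3 - <<'E'
from h import *
d=snap('side');save(d,'s2.png',(140,160,380,380),2)
e=snap('scene');save(e,'s3.png',(320,150,480,310),3)
p=cv2.imread('pics/s2.png');q=cv2.resize(cv2.imread('pics/s3.png'),(440,440));cv2.imwrite('pics/c1.png',cv2.resize(np.hstack([p[:440],q]),None,fx=.86,fy=.86))
E
```

```text
(no output)
```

View pics/c1.png

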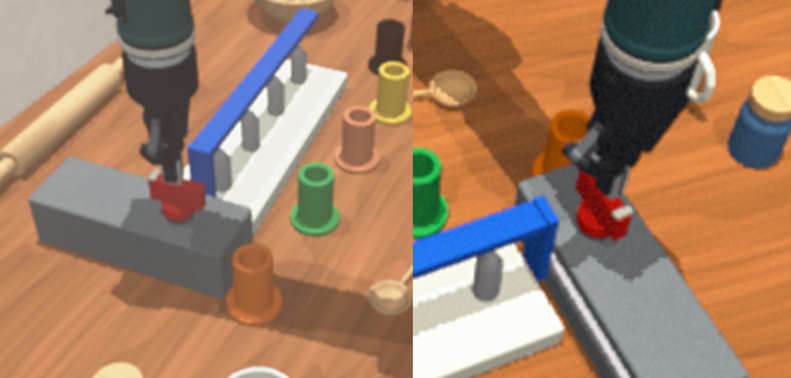

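```bash
python3 - <<'E'
from h import *
d=snap('wrist');save(d,'w1.png');print(d['mount'])
w=cloud(d);hsv=cv2.cvtColor(d['pixels'],cv2.COLOR_RGB2HSV)
m=((hsv[...,0]<6)|(hsv[...,0]>173))&(hsv[...,1]>150)&(hsv[...,2]>60)&(w[...,2]>.118)&(w[...,2]<.14)
p=w[m];print(len(p),p.mean(0),cv2.minAreaRect(p[:,:2].astype(np.float32)*1000))
E
```

```text
[[ 6.00784920e-04 -9.58926785e-01 -2.83653063e-01  7.20537235e-02]
 [ 9.99998811e-01  9.78884423e-04 -1.19122383e-03  8.53133568e-04]
 [ 1.41996000e-03 -2.83652010e-01  9.58926233e-01 -1.60199683e-01]
 [ 0.00000000e+00  0.00000000e+00  0.00000000e+00  1.00000000e+00]]
1886 [0.59737497 0.16355824 0.12781194] ((596.7340698242188, 163.00738525390625), (28.820636749267578, 16.168384552001953), 8.116536140441895)
```

View pics/w1.png

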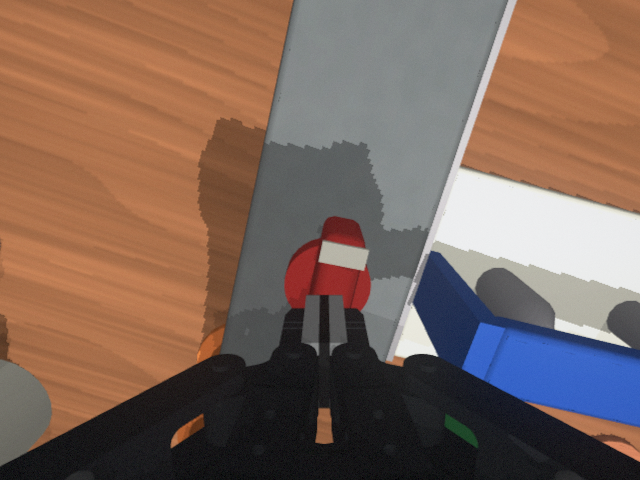

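```bash
python3 - <<'E'
from h import *
for n,pp in(('wrist',[(312,300),(322,300),(335,300),(312,335),(335,335),(295,320),(352,320),(322,285),(342,225),(345,255),(300,280)]),):
    d=snap(n);w=cloud(d)
    for u,v in pp: print(n,u,v,w[v,u].round(4),d['pixels'][v,u])
for n,(a,b,c,e) in (('side',(225,255,262,285)),('scene',(385,215,415,255))):
    d=snap(n);w=cloud(d)
    for v in range(b,e,4): print(n,v,[(tuple((w[v,u]*1000).astype(int)),'R' if d['pixels'][v,u,0]>1.8*d['pixels'][v,u,1] else '.') for u in range(a,c,6)])
E
```

```text
wrist 312 300 [0.5873 0.1698 0.139 ] [90 88 89]
wrist 322 300 [0.5886 0.1665 0.1392] [35 28 27]
wrist 335 300 [0.59   0.1622 0.1389] [87 86 84]
wrist 312 335 [0.5875 0.1691 0.1636] [83 82 81]
wrist 335 335 [0.5904 0.163  0.1646] [87 86 88]
wrist 295 320 [0.5816 0.1737 0.1462] [33 29 31]
wrist 352 320 [0.5888 0.1559 0.1476] [32 32 31]
wrist 322 285 [0.5899 0.1671 0.1289] [143  41  40]
wrist 342 225 [0.6104 0.166  0.1124] [97 27 29]
wrist 345 255 [0.6044 0.1634 0.1308] [183 178 165]
wrist 300 280 [0.5759 0.1729 0.096 ] [152  43  41]
side 255 [((np.int64(727), np.int64(32), np.int64(-3)), '.'), ((np.int64(572), np.int64(197), np.int64(180)), '.'), ((np.int64(563), np.int64(191), np.int64(179)), '.'), ((np.int64(569), np.int64(166), np.int64(158)), '.'), ((np.int64(653), np.int64(35), np.int64(28)), '.'), ((np.int64(583), np.int64(107), np.int64(108)), '.'), ((np.int64(570), np.int64(103), np.int64(111)), '.')]
side 259 [((np.int64(716), np.int64(47), np.int64(0)), '.'), ((np.int64(604), np.int64(160), np.int64(130)), '.'), ((np.int64(575), np.int64(177), np.int64(154)), '.'), ((np.int64
[... 4594 characters left out ...]
), np.int64(155), np.int64(96)), 'R'), ((np.int64(600), np.int64(158), np.int64(116)), 'R'), ((np.int64(610), np.int64(165), np.int64(125)), 'R')]
scene 247 [((np.int64(575), np.int64(134), np.int64(77)), '.'), ((np.int64(579), np.int64(146), np.int64(76)), 'R'), ((np.int64(592), np.int64(152), np.int64(93)), 'R'), ((np.int64(603), np.int64(159), np.int64(104)), 'R'), ((np.int64(610), np.int64(168), np.int64(110)), 'R')]
scene 251 [((np.int64(583), np.int64(131), np.int64(73)), '.'), ((np.int64(586), np.int64(143), np.int64(73)), '.'), ((np.int64(591), np.int64(156), np.int64(74)), '.'), ((np.int64(594), np.int64(169), np.int64(72)), '.'), ((np.int64(600), np.int64(179), np.int64(77)), '.')]
```

Call:
play_rows(
  moves=[
    [0, 0, -0.3, 0, 0, 0, -1],
    [0, 0, -0.4, 0, 0, 0, -1],
    [0, 0, -0.4, 0, 0, 0, -1],
  ],
)

```text
time: 3.85
tool_pos: [0.579, 0.1632, 0.174]
ee_rot: [-180.0, -0.1, 19.8]
contact_force: [-0.9, 0.8, -0.4]
width: -0.0002
finger_force: 0.0
```

```bash
python3 g.py; python3 - <<'E'
from h import *
I=[]
for n in('scene','side'):
    d=snap(n);w=cloud(d);m=(abs(w[...,0]-.578)<.045)&(abs(w[...,1]-.163)<.045)&(w[...,2]>.134)&(w[...,2]<.25)&(d['z_map']>0)
    p=w[m];z=np.sort(p[:,2]);print(n,len(z),z[:12].round(4)); q=p[p[:,2]<z[0]+.01];print(q.mean(0),q.min(0),q.max(0))
    c=(360,160,460,260) if n=='scene' else (200,180,300,280);save(d,'t.png',c,4);I.append(cv2.imread('pics/t.png'))
cv2.imwrite('pics/c2.png',np.hstack(I))
E
```

```text
t 3.85 pos [0.579  0.1632 0.174 ] rot [-1.800e+02 -1.500e-01  1.979e+01] q [-25.7  24.4   8.7 101.6  -4.5  54.1 -85.3] F [-0.9  0.8 -0.4] M [-0.03 -0.01  0.02] w -0.0002
scene 273 [0.1948 0.195  0.1959 0.1962 0.1965 0.1966 0.1973 0.1974 0.1981 0.1982
 0.1989 0.199 ]
[0.58647567 0.16107739 0.20047468] [0.57666331 0.15128552 0.19481534] [0.59043165 0.17615857 0.2046979 ]
side 290 [0.1889 0.1891 0.1892 0.1892 0.1897 0.1905 0.1908 0.1909 0.191  0.1911
 0.1926 0.1928]
[0.57327741 0.1680102  0.19405243] [0.56636817 0.15557829 0.18893391] [0.5867718  0.17619075 0.19842927]
```

View pics/c2.png

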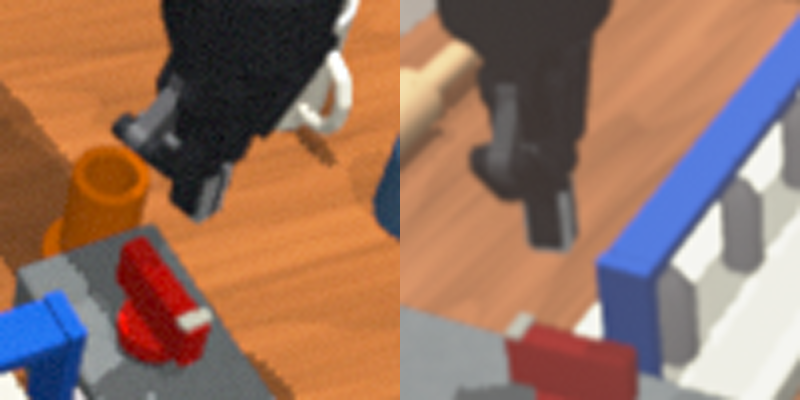

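```bash
python3 g.py .578 .1628 .083 7.5
```

```text
t 3.95 pos [0.5776 0.1628 0.1719] rot [-1.80e+02  9.00e-02  1.98e+01] q [-25.7  24.6   8.7 101.8  -4.5  54.1 -85.3] F [ 0.4  0.3 -0.3] M [ 0.06 -0.02 -0.03] w 0.0
shift [0.004 0.001 0.593] turn [0.     0.0005 0.0683]
```

Call:
play_rows(
  moves=[
    [0, 0, 0, 0, 0, 0.05, 0],
    [0, 0, 0.05, 0, 0, 0.068, 0],
    [0, 0, 0.25, 0, 0, 0.068, 0],
    [0, 0, 0.4, 0, 0, 0.068, 0],
    [0, 0, 0.5, 0, 0, 0.068, 0],
    [0, 0, 0.59, 0, 0, 0.068, 0],
    [0, 0, 0.59, 0, 0, 0.068, 0],
    [0, 0, 0.59, 0, 0, 0.068, -1],
    [0, 0, 0.59, 0, 0, 0.068, -1],
    [0, 0, 0.59, 0, 0, 0.068, -1],
    [0, 0, 0.59, 0, 0, 0.068, -1],
  ],
)

```text
time: 5.32
tool_pos: [0.5791, 0.1613, 0.0855]
ee_rot: [179.9, -0.1, 7.5]
contact_force: [0.4, -5.3, 4.1]
width: 0.0151
finger_force: 59.9
```

```bash
python3 g.py
```

```text
t 5.33 pos [0.5791 0.1613 0.0855] rot [ 1.7992e+02 -8.0000e-02  7.4800e+00] q [-26.6  31.1  10.3 105.   -7.4  44.5 -95. ] F [ 0.4 -5.3  4.1] M [-1.08  0.1   0.06] w 0.0151
```

Call:
play_rows(
  moves=[
    [0, 0, 0, 0, 0, -0.03, -1],
    [0, 0, 0, 0, 0, -0.06, -1],
    [0, 0, 0, 0, 0, -0.08, -1],
    [0, 0, 0, 0, 0, -0.08, -1],
  ],
)

```text
time: 5.82
tool_pos: [0.579, 0.1617, 0.0855]
ee_rot: [179.9, -0.1, 21.9]
contact_force: [-2.3, -5.2, 5.7]
width: 0.0149
finger_force: 60.1
```

```bash
python3 g.py
```

```text
t 5.83 pos [0.579  0.1617 0.0855] rot [ 1.7994e+02 -5.0000e-02  2.1860e+01] q [-23.9  31.    6.6 104.8  -4.8  44.5 -82.9] F [-2.3 -5.2  5.7] M [-0.99  0.25  0.06] w 0.0149
```

Call:
play_rows(
  moves=[
    [0, 0, 0, 0, 0, -0.05, -1],
    [0, 0, 0, 0, 0, -0.1, -1],
    [0, 0, 0, 0, 0, -0.15, -1],
    [0, 0, 0, 0, 0, -0.2, -1],
    [0, 0, 0, 0, 0, -0.25, -1],
    [0, 0, 0, 0, 0, -0.3, -1],
    [0, 0, 0, 0, 0, -0.35, -1],
    [0, 0, 0, 0, 0, -0.4, -1],
    [0, 0, 0, 0, 0, -0.45, -1],
    [0, 0, 0, 0, 0, -0.5, -1],
    [0, 0, 0, 0, 0, -0.55, -1],
    [0, 0, 0, 0, 0, -0.6, -1],
  ],
)

```text
time: 7.32
tool_pos: [0.5759, 0.1623, 0.0854]
ee_rot: [-179.7, -0.1, 130.2]
contact_force: [-8.5, -4.4, 12.2]
width: 0.0151
finger_force: 61.1
```

```bash
python3 g.py
```

```text
t 7.33 pos [0.5759 0.1623 0.0854] rot [-1.7971e+02 -7.0000e-02  1.3016e+02] q [ -3.9  32.9 -19.9 103.4  14.8  46.5   9. ] F [-8.5 -4.4 12.2] M [-1.05  2.05 -0.09] w 0.0151
```

Call:
play_rows(
  moves=[
    [0, 0, 0, 0, 0, -0.03, -1],
    [0, 0, 0, 0, 0, -0.06, -1],
    [0, 0, 0, 0, 0, -0.09, -1],
    [0, 0, 0, 0, 0, -0.11, -1],
    [0, 0, 0, 0, 0, -0.11, -1],
    [0, 0, 0, 0, 0, -0.11, -1],
  ],
)

```text
time: 8.07
tool_pos: [0.5755, 0.1619, 0.0854]
ee_rot: [-179.7, -0.2, 149.7]
contact_force: [-10.0, -6.5, 14.7]
width: 0.015
finger_force: 61.4
```

```bash
python3 g.py
```

```text
t 8.07 pos [0.5755 0.1619 0.0854] rot [-1.7967e+02 -1.7000e-01  1.4968e+02] q [ -0.5  33.8 -24.6 103.2  18.4  47.4  25.6] F [-10.   -6.5  14.7] M [-1.24  2.21  0.01] w 0.015
```

Call:
play_rows(
  moves=[
    [0, 0, 0, 0, 0, 0, 0],
    [0, 0, 0, 0, 0, 0, 0],
    [0, 0, 0, 0, 0, 0, 0],
    [0, 0, -0.3, 0, 0, 0, 0],
    [0, 0, -0.7, 0, 0, 0, 0],
    [0, 0, -1, 0, 0, 0, 0],
    [0.2, 0, -1, 0, 0, -0.1, 0.7],
    [0.38, -0.03, -1, 0, 0, -0.15, 0.7],
    [0.38, -0.03, -1, 0, 0, -0.2, 0.7],
    [0.38, -0.03, -1, 0, 0, -0.2, 0.7],
    [0.38, -0.03, -1, 0, 0, -0.2, 0.7],
  ],
)

```text
time: 9.45
tool_pos: [0.5268, 0.1879, 0.2344]
ee_rot: [180.0, 0.0, -174.3]
contact_force: [-0.3, 0.5, 0.0]
width: 0.0726
finger_force: 0.0
```

```bash
python3 g.py; cat > wm.py <<'E'
from meas import *
def run():
    d=snap('wrist');w=cloud(d);hsv=cv2.cvtColor(d['pixels'],cv2.COLOR_RGB2HSV)
    for k,col in HUE.items():
        a,b,s,v=col;s=120 if k!='copper' else 80;m=((hsv[...,0]>=a-2)&(hsv[...,0]<=b+2)&(hsv[...,1]>=s)&(hsv[...,2]>=40)&(w[...,2]>.07)&(w[...,2]<.092)&(w[...,0]<.56)).astype(np.uint8)
        for c in cv2.findContours(m,cv2.RETR_EXTERNAL,cv2.CHAIN_APPROX_NONE)[0]:
            if cv2.contourArea(c)<150: continue
            # outer rim pixels -> plane z=.08
            P=np.array([ray(d,u,vv,.08)[:2] for u,vv in c[:,0]]);x,y,r=circ(P)
            print(k,c[:,0].mean(0).round(),'centre',round(x,4),round(y,4),'r',round(r,4))
    return d
if __name__=='__main__':
    import sys;d=run()
    if len(sys.argv)>1: save(d,sys.argv[1])
E
python3 wm.py w2.png; python3 rack.py | grep rail
```

```text
t 9.45 pos [0.5268 0.1879 0.2344] rot [ 179.98    0.   -174.3 ] q [  6.5  21.6 -37.1 101.7  14.6  61.6  60.1] F [-0.3  0.5  0. ] M [-0.04 -0.06  0.01] w 0.0726
orange [329. 130.] centre 0.4633 0.1853 r 0.0223
green [111. 108.] centre 0.4635 0.0263 r 0.0229
copper [591. 194.] centre 0.4913 0.3894 r 0.0226
copper [329. 130.] centre 0.4633 0.1853 r 0.0223
scene rail [array([668.1, -68.9]), array([ 31. , 369.5]), np.float64(5.4)]
side rail [array([665.9, -67.8]), array([ 26.4, 363.3]), np.float64(5.1)]
rail both ((668.0579223632812, -68.93431091308594), (31.00379180908203, 369.5274658203125), 5.423111438751221)
```

View pics/w2.png

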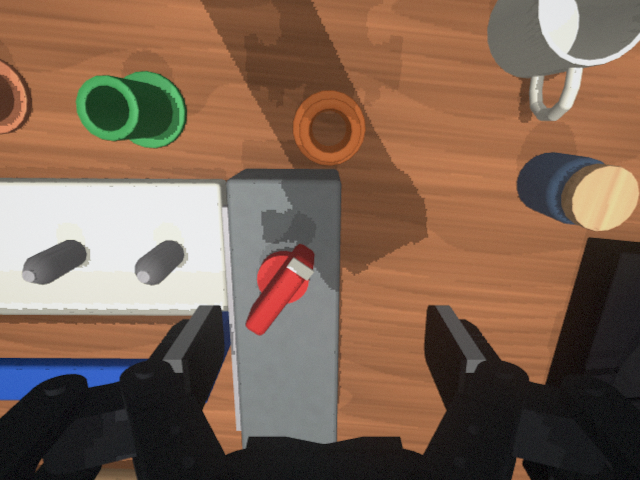

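```bash
python3 g.py .4633 .1853 .030 185.3; python3 - <<'E'
from h import *
d=snap('wrist')
for u,v in((30,277),(145,277)): print(ray(d,u,v,.09))
o=np.array([600.3,-81]);a=np.radians(5.3)
for y in(-135,-45,45,135): print((o+y*np.array([-np.sin(a),np.cos(a)])).round(1))
w=cloud(d);
for c in((20,0,60,0),):pass
g=d['pixels'].astype(int);m=(w[...,2]>.082)&(w[...,2]<.097)&(g.max(-1)-g.min(-1)<25)&(w[...,1]<.09)
n,l,st,c=cv2.connectedComponentsWithStats(m.astype(np.uint8))
for i in range(1,n):
    if st[i,4]>25: print(c[i].round(),st[i,4],w[l==i].mean(0).round(4))
E
```

```text
t 9.6 pos [0.5268 0.1878 0.2343] rot [ 179.99   -0.   -174.31] q [  6.5  21.6 -37.  101.7  14.6  61.6  60.1] F [0.8 0.4 0. ] M [-0.05 -0.03  0.02] w 0.0726
shift [0.423 0.025 1.362] turn [ 0.     -0.      0.0022]
[ 0.59674136 -0.03720854  0.09      ]
[0.58780394 0.05250332 0.09      ]
[ 612.8 -215.4]
[ 604.5 -125.8]
[596.1 -36.2]
[587.8  53.4]
[ 34. 273.] 444 [ 0.5942 -0.0359  0.0868]
[147. 273.] 422 [0.5857 0.0527 0.087 ]
```

Call:
play_rows(
  moves=[
    [0.4, 0.025, 0, 0, 0, 0, 0.7],
    [0.423, 0.025, 0.4, 0, 0, 0, 0.7],
    [0.423, 0.025, 0.8, 0, 0, 0, 0.7],
    [0.423, 0.025, 0.9, 0, 0, 0, 0.7],
    [0.423, 0.025, 0.9, 0, 0, 0, 0.7],
  ],
)

```text
time: 10.28
tool_pos: [0.4634, 0.1856, 0.0995]
ee_rot: [180.0, -0.1, -174.2]
contact_force: [0.5, 0.3, 0.7]
width: 0.0725
finger_force: 0.0
```

Call:
play_rows(
  moves=[
    [0, 0, 0.2, 0, 0, 0, 0.7],
    [0, 0, 0.4, 0, 0, 0, 0.7],
    [0, 0, 0.46, 0, 0, 0, 0.7],
    [0, 0, 0.46, 0, 0, 0, 0.7],
    [0, 0, 0.46, 0, 0, 0, -1],
    [0, 0, 0.46, 0, 0, 0, -1],
    [0, 0, 0.46, 0, 0, 0, -1],
    [0, 0, 0.46, 0, 0, 0, -1],
  ],
)

```text
time: 11.28
tool_pos: [0.4644, 0.1856, 0.032]
ee_rot: [180.0, 0.2, -174.2]
contact_force: [-0.1, 0.3, 6.1]
width: 0.0441
finger_force: 60.3
```

```bash
python3 g.py .5878 .0534 .15 185.3
```

```text
t 11.28 pos [0.4644 0.1856 0.032 ] rot [ 1.7999e+02  1.5000e-01 -1.7425e+02] q [ -1.3  32.5 -29.9 118.   27.2  36.   46.1] F [-0.1  0.3  6.1] M [-0.22  0.21 -0.03] w 0.0441
shift [-0.732 -0.959 -0.785] turn [0.0001 0.0008 0.0025]
```

Call:
play_rows(
  moves=[
    [0, 0, -0.3, 0, 0, 0, -1],
    [0, 0, -0.65, 0, 0, 0, -1],
    [-0.1, -0.1, -0.785, 0, 0, 0, -1],
    [-0.35, -0.45, -0.785, 0, 0, 0, -1],
    [-0.6, -0.8, -0.785, 0, 0, 0, -1],
    [-0.74, -0.959, -0.785, 0, 0, 0, -1],
    [-0.74, -0.959, -0.785, 0, 0, 0, -1],
    [-0.74, -0.959, -0.785, 0, 0, 0, -1],
  ],
)

```text
time: 12.28
tool_pos: [0.5874, 0.054, 0.1483]
ee_rot: [180.0, -0.0, -174.2]
contact_force: [0.3, 0.6, -1.5]
width: 0.0441
finger_force: 62.4
```

```bash
python3 g.py .589 .0534 .062 185.3; python3 - <<'E'
from h import *
d=snap('wrist');save(d,'w3.png')
E
```

```text
t 12.28 pos [0.5874 0.054  0.1483] rot [ 1.7996e+02 -3.0000e-02 -1.7420e+02] q [ 16.6  29.8 -33.1 102.1  19.5  54.   71.1] F [ 0.3  0.6 -1.5] M [ 0.01  0.03 -0.  ] w 0.0441
shift [-0.011 -0.005  0.575] turn [ 0.0002 -0.0002  0.0028]
```

View pics/w3.png

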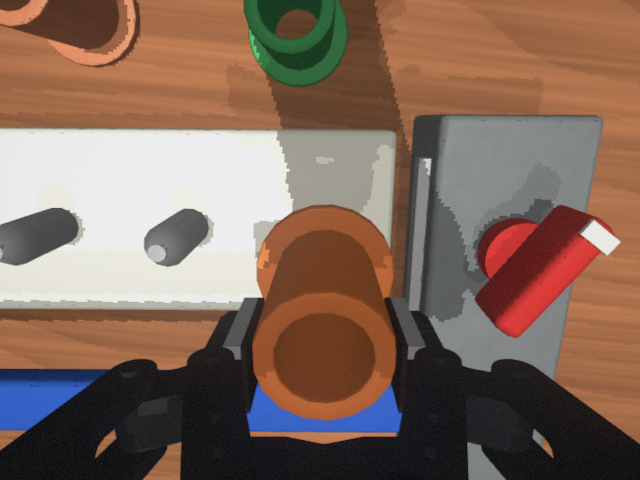

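Call:
play_rows(
  moves=[
    [-0.011, -0.005, 0.1, 0, 0, 0, -1],
    [-0.011, -0.005, 0.25, 0, 0, 0, -1],
    [-0.011, -0.005, 0.4, 0, 0, 0, -1],
    [-0.011, -0.005, 0.5, 0, 0, 0, -1],
    [-0.011, -0.005, 0.58, 0, 0, 0, -1],
    [-0.011, -0.005, 0.6, 0, 0, 0, -1],
    [-0.011, -0.005, 0.6, 0, 0, 0, -1],
  ],
)

```text
time: 13.2
tool_pos: [0.5894, 0.0535, 0.0617]
ee_rot: [-179.9, -0.0, -174.2]
contact_force: [-12.4, -2.4, 27.4]
width: 0.0441
finger_force: 65.4
```

```bash
python3 g.py .589 .0534 .062 185.3
```

```text
t 13.2 pos [0.5894 0.0535 0.0617] rot [-1.7990e+02 -3.0000e-02 -1.7421e+02] q [ 13.8  36.4 -29.6 104.7  24.4  45.4  67.3] F [-12.4  -2.4  27.4] M [-0.23  2.66  0.  ] w 0.0441
shift [ 0.003 -0.    -0.002] turn [-0.0005 -0.0002  0.0027]
```

Call:
play_rows(
  moves=[
    [0, 0, -0.005, 0, 0, 0, 0.35],
    [0, 0, -0.005, 0, 0, 0, 0.35],
    [0, 0, -0.005, 0, 0, 0, 0.35],
    [0, 0, -0.3, 0, 0, 0, 0.35],
    [0, 0, -0.6, 0, 0, 0, 0.35],
    [0.1, 0, -1, 0, 0, 0, 0.7],
    [0.46, -0.13, -1, 0, 0, 0, 0.7],
    [0.46, -0.13, -1, 0, 0, 0, 0.7],
    [0.46, -0.13, -1, 0, 0, 0, 0.7],
    [0.46, -0.13, -1, 0, 0, 0, 0.7],
  ],
)

```text
time: 14.45
tool_pos: [0.524, 0.0268, 0.208]
ee_rot: [179.9, 0.0, -174.2]
contact_force: [-0.1, -0.1, -0.2]
width: 0.0726
finger_force: 0.0
```

```bash
python3 wm.py w4.png; python3 g.py .4635 .0263 .030 185.3
```

```text
orange [124. 116.] centre 0.465 -0.113 r 0.0233
green [327. 138.] centre 0.4635 0.0238 r 0.0221
copper [124. 116.] centre 0.465 -0.113 r 0.0233
t 14.5 pos [0.5239 0.0268 0.2079] rot [ 179.95   -0.   -174.21] q [ 23.8  19.6 -36.6 107.9  13.7  57.   77. ] F [0.2 0.5 0.8] M [ 0.    0.04 -0.  ] w 0.0727
shift [0.401 0.036 1.186] turn [ 0.0003 -0.      0.0027]
```

View pics/w4.png

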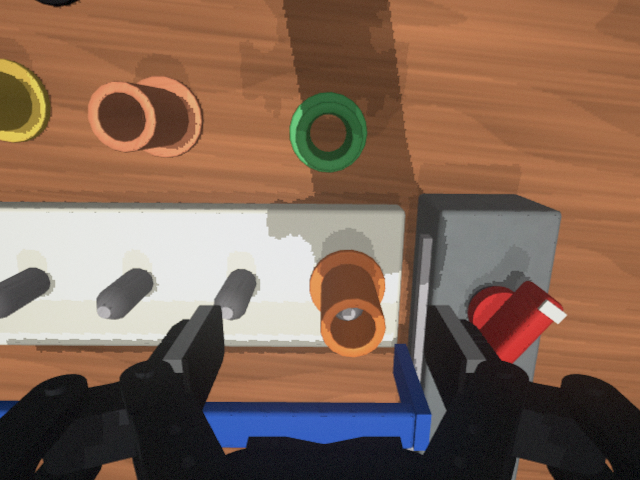

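Call:
play_rows(
  moves=[
    [0.35, 0.025, 0, 0, 0, 0, 0.7],
    [0.402, 0.025, 0.35, 0, 0, 0, 0.7],
    [0.402, 0.025, 0.7, 0, 0, 0, 0.7],
    [0.402, 0.025, 0.7, 0, 0, 0, 0.7],
  ],
)

```text
time: 15.0
tool_pos: [0.4602, 0.0244, 0.1003]
ee_rot: [179.9, -0.4, -174.2]
contact_force: [-0.1, -0.5, 0.2]
width: 0.0731
finger_force: 0.0
```

Call:
play_rows(
  moves=[
    [0, 0, 0.25, 0, 0, 0, 0.7],
    [0, 0, 0.45, 0, 0, 0, 0.7],
    [0, 0, 0.485, 0, 0, 0, 0.7],
    [0, 0, 0.485, 0, 0, 0, 0.7],
    [0, 0, 0.485, 0, 0, 0, -1],
    [0, 0, 0.485, 0, 0, 0, -1],
    [0, 0, 0.485, 0, 0, 0, -1],
    [0, 0, 0.485, 0, 0, 0, -1],
  ],
)

```text
time: 16.0
tool_pos: [0.464, 0.024, 0.032]
ee_rot: [-180.0, 0.1, -174.3]
contact_force: [-1.3, 0.6, 6.8]
width: 0.0442
finger_force: 60.4
```

```bash
python3 g.py .597 -.0362 .15 185.3
```

```text
t 16.0 pos [0.464 0.024 0.032] rot [-1.7996e+02  1.5000e-01 -1.7426e+02] q [ 17.4  29.9 -29.3 122.7  26.4  33.3  64.8] F [-1.3  0.6  6.8] M [-0.09  0.28 -0.08] w 0.0442
shift [-0.844 -0.489 -0.784] turn [-0.0002  0.0008  0.0024]
```

Call:
play_rows(
  moves=[
    [0, 0, -0.3, 0, 0, 0, -1],
    [0, 0, -0.65, 0, 0, 0, -1],
    [-0.1, -0.05, -0.785, 0, 0, 0, -1],
    [-0.4, -0.2, -0.785, 0, 0, 0, -1],
    [-0.7, -0.4, -0.785, 0, 0, 0, -1],
    [-0.844, -0.489, -0.785, 0, 0, 0, -1],
    [-0.844, -0.489, -0.785, 0, 0, 0, -1],
    [-0.844, -0.489, -0.785, 0, 0, 0, -1],
    [-0.844, -0.489, -0.785, 0, 0, 0, -1],
  ],
)

```text
time: 17.12
tool_pos: [0.5953, -0.0356, 0.1485]
ee_rot: [-180.0, -0.0, -174.2]
contact_force: [-0.6, 0.3, -1.4]
width: 0.0442
finger_force: 62.0
```

```bash
python3 g.py .597 -.0362 .062 185.3
```

```text
t 17.12 pos [ 0.5953 -0.0356  0.1485] rot [-1.7999e+02 -1.0000e-02 -1.7417e+02] q [ 25.1  30.4 -33.1 101.2  19.9  54.4  79.7] F [-0.6  0.3 -1.4] M [-0.01 -0.01 -0.06] w 0.0442
shift [-0.011 -0.005  0.577] turn [-0.     -0.0001  0.0029]
```

Call:
play_rows(
  moves=[
    [0, 0, 0.1, 0, 0, 0, -1],
    [0, 0, 0.25, 0, 0, 0, -1],
    [0, 0, 0.4, 0, 0, 0, -1],
    [0, 0, 0.5, 0, 0, 0, -1],
    [0, 0, 0.58, 0, 0, 0, -1],
    [0, 0, 0.6, 0, 0, 0, -1],
    [0, 0, 0.6, 0, 0, 0, -1],
  ],
)

```text
time: 18.0
tool_pos: [0.5959, -0.0361, 0.0616]
ee_rot: [-179.9, -0.0, -174.3]
contact_force: [-11.4, 0.1, 24.2]
width: 0.0442
finger_force: 63.5
```

```bash
python3 g.py .525 -.113 .21 185.3
```

```text
t 18.0 pos [ 0.5959 -0.0361  0.0616] rot [-1.7989e+02 -4.0000e-02 -1.7427e+02] q [ 22.4  36.8 -29.7 103.9  24.6  45.8  75.9] F [-11.4   0.1  24.2] M [-0.11  2.41 -0.18] w 0.0442
shift [ 0.522 -0.465 -0.988] turn [-0.0006 -0.0002  0.0024]
```

Seated. Release, then view over the copper barrel.

Call:
play_rows(
  moves=[
    [0, 0, -0.005, 0, 0, 0, 0.35],
    [0, 0, -0.005, 0, 0, 0, 0.35],
    [0, 0, -0.005, 0, 0, 0, 0.35],
    [0, 0, -0.3, 0, 0, 0, 0.35],
    [0, 0, -0.6, 0, 0, 0, 0.35],
    [0.1, 0, -1, 0, 0, 0, 0.7],
    [0.3, -0.25, -1, 0, 0, 0, 0.7],
    [0.52, -0.465, -1, 0, 0, 0, 0.7],
    [0.52, -0.465, -1, 0, 0, 0, 0.7],
    [0.52, -0.465, -1, 0, 0, 0, 0.7],
    [0.52, -0.465, -1, 0, 0, 0, 0.7],
  ],
)

```text
time: 19.38
tool_pos: [0.5263, -0.1121, 0.2081]
ee_rot: [180.0, 0.0, -174.1]
contact_force: [-0.6, 0.8, 0.8]
width: 0.0725
finger_force: 0.0
```

```bash
python3 wm.py; python3 g.py .465 -.112 .030 185.3
```

```text
orange [329. 135.] centre 0.4651 -0.1152 r 0.0223
yellow [147. 115.] centre 0.4648 -0.2419 r 0.0222
copper [329. 135.] centre 0.4651 -0.1152 r 0.0223
t 19.43 pos [ 0.5262 -0.1122  0.2081] rot [ 1.7995e+02  2.0000e-02 -1.7412e+02] q [ 37.5  20.7 -35.5 106.1  14.1  57.5  92. ] F [ 0.2  0.3 -1.2] M [-0.    0.01 -0.04] w 0.0723
shift [0.406 0.042 1.187] turn [0.0003 0.0001 0.0032]
```

Call:
play_rows(
  moves=[
    [0.35, 0.025, 0, 0, 0, 0, 0.7],
    [0.406, 0.025, 0.35, 0, 0, 0, 0.7],
    [0.406, 0.025, 0.7, 0, 0, 0, 0.7],
    [0.406, 0.025, 0.7, 0, 0, 0, 0.7],
  ],
)

```text
time: 19.92
tool_pos: [0.4621, -0.1144, 0.1004]
ee_rot: [179.8, -0.4, -174.1]
contact_force: [0.1, -0.1, 0.1]
width: 0.0726
finger_force: 0.0
```

Call:
play_rows(
  moves=[
    [0, 0, 0.25, 0, 0, 0, 0.7],
    [0, 0, 0.45, 0, 0, 0, 0.7],
    [0, 0, 0.485, 0, 0, 0, 0.7],
    [0, 0, 0.485, 0, 0, 0, 0.7],
    [0, 0, 0.485, 0, 0, 0, -1],
    [0, 0, 0.485, 0, 0, 0, -1],
    [0, 0, 0.485, 0, 0, 0, -1],
    [0, 0, 0.485, 0, 0, 0, -1],
  ],
)

```text
time: 20.92
tool_pos: [0.4658, -0.1161, 0.0321]
ee_rot: [-179.9, 0.1, -174.2]
contact_force: [-1.3, 1.0, 8.0]
width: 0.0449
finger_force: 60.0
```

```bash
python3 g.py .6045 -.1258 .15 185.3
```

```text
t 20.93 pos [ 0.4658 -0.1161  0.0321] rot [-1.7992e+02  1.5000e-01 -1.7425e+02] q [ 33.4  30.7 -28.3 120.8  25.6  34.2  82.8] F [-1.3  1.   8. ] M [ 0.01  0.19 -0.03] w 0.0449
shift [-0.915 -0.158 -0.783] turn [-0.0004  0.0008  0.0025]
```

Call:
play_rows(
  moves=[
    [0, 0, -0.3, 0, 0, 0, -1],
    [0, 0, -0.65, 0, 0, 0, -1],
    [-0.1, -0.02, -0.785, 0, 0, 0, -1],
    [-0.4, -0.08, -0.785, 0, 0, 0, -1],
    [-0.7, -0.13, -0.785, 0, 0, 0, -1],
    [-0.915, -0.158, -0.785, 0, 0, 0, -1],
    [-0.915, -0.158, -0.785, 0, 0, 0, -1],
    [-0.915, -0.158, -0.785, 0, 0, 0, -1],
    [-0.915, -0.158, -0.785, 0, 0, 0, -1],
  ],
)

```text
time: 22.05
tool_pos: [0.6024, -0.126, 0.1484]
ee_rot: [-180.0, -0.0, -174.3]
contact_force: [-0.0, -0.5, -0.9]
width: 0.0443
finger_force: 61.9
```

```bash
python3 g.py .6045 -.1258 .062 185.3
```

```text
t 22.05 pos [ 0.6024 -0.126   0.1484] rot [-1.7998e+02 -4.0000e-02 -1.7426e+02] q [ 32.6  32.  -32.6  98.4  20.3  55.6  88.1] F [-0.  -0.5 -0.9] M [-0.   -0.05 -0.06] w 0.0443
shift [-0.014  0.     0.576] turn [-0.0001 -0.0002  0.0024]
```

Call:
play_rows(
  moves=[
    [0, 0, 0.1, 0, 0, 0, -1],
    [0, 0, 0.25, 0, 0, 0, -1],
    [0, 0, 0.4, 0, 0, 0, -1],
    [0, 0, 0.5, 0, 0, 0, -1],
    [0, 0, 0.58, 0, 0, 0, -1],
    [0, 0, 0.6, 0, 0, 0, -1],
    [0, 0, 0.6, 0, 0, 0, -1],
  ],
)

```text
time: 22.92
tool_pos: [0.6034, -0.1259, 0.0617]
ee_rot: [-179.9, -0.0, -174.3]
contact_force: [-9.7, -1.2, 24.6]
width: 0.0445
finger_force: 63.9
```

```bash
python3 g.py .525 -.24 .21 185.3
```

```text
t 22.93 pos [ 0.6034 -0.1259  0.0617] rot [-1.7989e+02 -3.0000e-02 -1.7428e+02] q [ 30.1  38.2 -29.4 101.1  24.7  47.1  84.6] F [-9.7 -1.2 24.6] M [-0.    2.14 -0.1 ] w 0.0445
shift [ 0.597 -0.707 -0.987] turn [-0.0006 -0.0002  0.0023]
```

Call:
play_rows(
  moves=[
    [0, 0, -0.005, 0, 0, 0, 0.35],
    [0, 0, -0.005, 0, 0, 0, 0.35],
    [0, 0, -0.005, 0, 0, 0, 0.35],
    [0, 0, -0.3, 0, 0, 0, 0.35],
    [0, 0, -0.6, 0, 0, 0, 0.35],
    [0.1, 0, -1, 0, 0, 0, 0.7],
    [0.3, -0.35, -1, 0, 0, 0, 0.7],
    [0.597, -0.707, -1, 0, 0, 0, 0.7],
    [0.597, -0.707, -1, 0, 0, 0, 0.7],
    [0.597, -0.707, -1, 0, 0, 0, 0.7],
    [0.597, -0.707, -1, 0, 0, 0, 0.7],
  ],
)

```text
time: 24.3
tool_pos: [0.526, -0.2383, 0.2081]
ee_rot: [179.9, 0.0, -174.1]
contact_force: [-0.2, -1.1, -1.0]
width: 0.0725
finger_force: 0.0
```

```bash
python3 wm.py w5.png; python3 g.py .465 -.2425 .030 185.3
```

```text
orange [ 33. 125.] centre 0.4821 -0.4526 r 0.0274
yellow [325. 132.] centre 0.4648 -0.2439 r 0.0196
copper [ 33. 125.] centre 0.4821 -0.4526 r 0.0274
t 24.35 pos [ 0.526  -0.2382  0.2081] rot [ 1.7995e+02  3.0000e-02 -1.7406e+02] q [ 47.5  24.5 -34.  100.9  15.5  59.4 103.9] F [-0.4  0.4 -0.2] M [ 0.01  0.01 -0.  ] w 0.0724
shift [0.408 0.012 1.187] turn [0.0003 0.0002 0.0035]
```

View pics/w5.png

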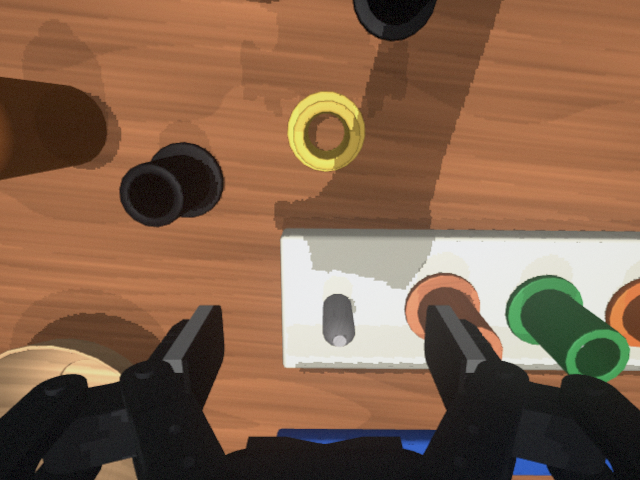

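Call:
play_rows(
  moves=[
    [0.35, 0.012, 0, 0, 0, 0, 0.7],
    [0.408, 0.012, 0.35, 0, 0, 0, 0.7],
    [0.408, 0.012, 0.7, 0, 0, 0, 0.7],
    [0.408, 0.012, 0.7, 0, 0, 0, 0.7],
  ],
)

```text
time: 24.85
tool_pos: [0.4619, -0.2421, 0.1003]
ee_rot: [179.7, -0.3, -174.1]
contact_force: [0.7, 0.4, 0.7]
width: 0.0728
finger_force: 0.0
```

Call:
play_rows(
  moves=[
    [0, 0, 0.25, 0, 0, 0, 0.7],
    [0, 0, 0.45, 0, 0, 0, 0.7],
    [0, 0, 0.485, 0, 0, 0, 0.7],
    [0, 0, 0.485, 0, 0, 0, 0.7],
    [0, 0, 0.485, 0, 0, 0, -1],
    [0, 0, 0.485, 0, 0, 0, -1],
    [0, 0, 0.485, 0, 0, 0, -1],
    [0, 0, 0.485, 0, 0, 0, -1],
  ],
)

```text
time: 25.85
tool_pos: [0.4652, -0.2449, 0.0323]
ee_rot: [-179.9, 0.1, -174.2]
contact_force: [-0.7, 2.5, 7.0]
width: 0.0451
finger_force: 60.1
```

```bash
python3 g.py .6128 -.2154 .15 185.3
```

```text
t 25.85 pos [ 0.4652 -0.2449  0.0323] rot [-1.7990e+02  1.3000e-01 -1.7424e+02] q [ 46.   33.7 -27.4 114.7  25.   37.2  98.1] F [-0.7  2.5  7. ] M [0.17 0.27 0.  ] w 0.0451
shift [-1.001  0.096 -0.782] turn [-0.0006  0.0007  0.0026]
```

Call:
play_rows(
  moves=[
    [0, 0, -0.3, 0, 0, 0, -1],
    [0, 0, -0.65, 0, 0, 0, -1],
    [-0.1, 0.02, -0.785, 0, 0, 0, -1],
    [-0.4, 0.05, -0.785, 0, 0, 0, -1],
    [-0.7, 0.08, -0.785, 0, 0, 0, -1],
    [-0.99, 0.096, -0.785, 0, 0, 0, -1],
    [-0.995, 0.096, -0.785, 0, 0, 0, -1],
    [-0.995, 0.096, -0.785, 0, 0, 0, -1],
    [-0.995, 0.096, -0.785, 0, 0, 0, -1],
  ],
)

```text
time: 26.98
tool_pos: [0.6098, -0.2162, 0.1483]
ee_rot: [-180.0, -0.1, -174.3]
contact_force: [0.2, -1.4, -1.7]
width: 0.0452
finger_force: 62.1
```

```bash
python3 g.py .6128 -.2154 .062 185.3
```

```text
t 26.98 pos [ 0.6098 -0.2162  0.1483] rot [-1.7997e+02 -5.0000e-02 -1.7431e+02] q [ 38.8  34.7 -31.5  93.8  20.7  57.5  96.2] F [ 0.2 -1.4 -1.7] M [-0.    0.01  0.03] w 0.0452
shift [-0.021  0.003  0.575] turn [-0.0002 -0.0003  0.0022]
```

Call:
play_rows(
  moves=[
    [-0.008, 0.003, 0.1, 0, 0, 0, -1],
    [-0.008, 0.003, 0.25, 0, 0, 0, -1],
    [-0.008, 0.003, 0.4, 0, 0, 0, -1],
    [-0.008, 0.003, 0.5, 0, 0, 0, -1],
    [-0.008, 0.003, 0.58, 0, 0, 0, -1],
    [-0.008, 0.003, 0.6, 0, 0, 0, -1],
    [-0.008, 0.003, 0.6, 0, 0, 0, -1],
  ],
)

```text
time: 27.85
tool_pos: [0.6122, -0.2149, 0.0618]
ee_rot: [-179.9, -0.0, -174.3]
contact_force: [-9.0, -0.1, 24.5]
width: 0.0447
finger_force: 64.6
```

```bash
python3 g.py .54 -.08 .21 185.3
```

```text
t 27.85 pos [ 0.6122 -0.2149  0.0618] rot [-1.7991e+02 -5.0000e-02 -1.7430e+02] q [ 36.6  40.6 -28.7  96.3  24.5  49.4  93.2] F [-9.  -0.1 24.5] M [ 0.17  2.11 -0.11] w 0.0447
shift [ 0.39   0.941 -0.989] turn [-0.0005 -0.0003  0.0022]
```

Call:
play_rows(
  moves=[
    [0, 0, -0.005, 0, 0, 0, 0.35],
    [0, 0, -0.005, 0, 0, 0, 0.35],
    [0, 0, -0.005, 0, 0, 0, 0.35],
    [0, 0, -0.3, 0, 0, 0, 0.35],
    [0, 0, -0.6, 0, 0, 0, 0.35],
    [0.1, 0, -1, 0, 0, 0, 0.35],
    [0.2, 0.3, -1, 0, 0, 0, 0.35],
    [0.3, 0.6, -1, 0, 0, 0, 0],
    [0.39, 0.94, -1, 0, 0, 0, 0],
    [0.39, 0.94, -1, 0, 0, 0, 0],
    [0.39, 0.94, -1, 0, 0, 0, 0],
  ],
)

```text
time: 29.22
tool_pos: [0.5399, -0.0807, 0.2081]
ee_rot: [-180.0, -0.0, -174.2]
contact_force: [0.3, -0.4, 0.1]
width: 0.0429
finger_force: 0.0
```

```bash
python3 - <<'E'
from meas import *
from scipy.spatial.transform import Rotation
o=np.array([.6003,-.081]);a=np.radians(5.3)
I=[]
for n in('scene','side'):
    d=snap(n);w=cloud(d);hsv=cv2.cvtColor(d['pixels'],cv2.COLOR_RGB2HSV)
    r=w[...,:2]-o;rx=r[...,0]*np.cos(a)+r[...,1]*np.sin(a);ry=-r[...,0]*np.sin(a)+r[...,1]*np.cos(a)
    for i,y in enumerate((-.135,-.045,.045,.135)):
        m=(abs(ry-y)<.035)&(abs(rx)<.035)&(hsv[...,1]>110)&(w[...,2]>.05)&(w[...,2]<.16);z=w[m][:,2]
        t=m&(w[...,2]>.1);q=np.array([rx[t].mean(),ry[t].mean()-y])*1000 if t.any() else 0
        print(n,i+1,len(z),'top',np.percentile(z,[90,98]).round(4) if len(z) else '', 'rim off mm',np.round(q,1))
    save(d,'t.png',(190,180,450,370) if n=='scene' else (150,140,410,330),1.5);I.append(cv2.imread('pics/t.png'))
cv2.imwrite('pics/c3.png',np.hstack(I))
E
python3 g.py .577 .1628 .17 150
```

```text
scene 1 588 top [0.1104 0.112 ] rim off mm [1.8 2.2]
scene 2 559 top [0.1108 0.112 ] rim off mm [0.7 1.6]
scene 3 543 top [0.1107 0.1122] rim off mm [1.2 0.9]
scene 4 533 top [0.1108 0.112 ] rim off mm [2.8 0.9]
side 1 399 top [0.1081 0.1099] rim off mm [-1.7  4.9]
side 2 457 top [0.1083 0.1096] rim off mm [-2.2  4.3]
side 3 28 top [0.1099 0.1102] rim off mm [ 9.7 14.1]
side 4 598 top [0.1089 0.1106] rim off mm [0.1 4.2]
t 29.32 pos [ 0.5401 -0.0816  0.2079] rot [-1.8000e+02 -2.0000e-02 -1.7435e+02] q [ 35.   22.  -37.2 105.   15.5  58.1  87.2] F [1.1 0.3 0. ] M [-0.06 -0.   -0.03] w 0.0425
shift [-0.405  1.597  0.252] turn [-0.00e+00 -1.00e-04  1.98e-01]
```

View pics/c3.png

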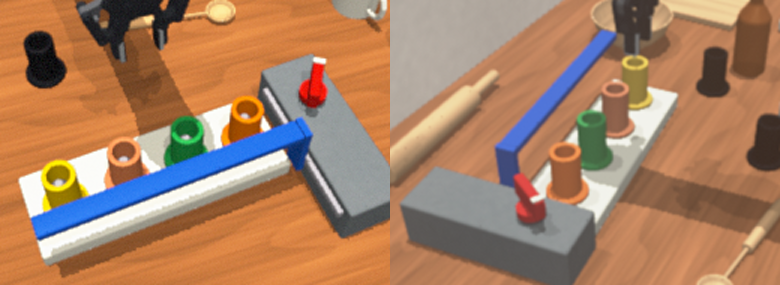

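Call:
play_rows(
  moves=[
    [-0.1, 0.4, 0, 0, 0, 0.05, 0],
    [-0.2, 0.8, 0, 0, 0, 0.1, 0],
    [-0.3, 1, 0, 0, 0, 0.15, 0],
    [-0.3, 1, 0, 0, 0, 0.2, 0],
    [-0.3, 1, 0, 0, 0, 0.2, 0],
  ],
)

```text
time: 29.95
tool_pos: [0.5699, 0.0728, 0.2077]
ee_rot: [-180.0, -0.0, 149.8]
contact_force: [0.3, -0.4, -0.4]
width: 0.0428
finger_force: 0.0
```

```bash
python3 g.py .576 .1625 .17 150
```

```text
t 29.95 pos [0.5699 0.0728 0.2077] rot [-1.7996e+02 -2.0000e-02  1.4980e+02] q [ 14.   23.6 -31.4 101.4  14.2  58.9  37.1] F [ 0.3 -0.4 -0.4] M [-0.03 -0.02 -0.02] w 0.0428
shift [0.266 0.537 0.251] turn [-0.0002 -0.0001 -0.0011]
```

Call:
play_rows(
  moves=[
    [0.15, 0.3, 0, 0, 0, 0, 0],
    [0.266, 0.537, 0, 0, 0, 0, 0],
    [0.266, 0.537, 0.1, 0, 0, 0, 0],
    [0.266, 0.537, 0.35, 0, 0, 0, 0],
    [0.266, 0.537, 0.6, 0, 0, 0, 0],
    [0.266, 0.537, 0.81, 0, 0, 0, 0],
    [0.266, 0.537, 0.815, 0, 0, 0, 0],
    [0.266, 0.537, 0.815, 0, 0, 0, -1],
    [0.266, 0.537, 0.815, 0, 0, 0, -1],
    [0.266, 0.537, 0.815, 0, 0, 0, -1],
    [0.266, 0.537, 0.815, 0, 0, 0, -1],
  ],
)

```text
time: 31.32
tool_pos: [0.5762, 0.1616, 0.0874]
ee_rot: [-179.9, 0.1, 149.7]
contact_force: [-3.5, -5.4, 5.9]
width: 0.0145
finger_force: 59.9
```

```bash
python3 g.py
```

```text
t 31.32 pos [0.5762 0.1616 0.0874] rot [-1.7993e+02  1.2000e-01  1.4971e+02] q [  2.5  34.3 -28.6 103.2  21.5  47.9  23.2] F [-3.5 -5.4  5.9] M [-0.88  0.63  0.02] w 0.0145
```

Turn back clockwise: 108° first, then the rest.

Call:
play_rows(
  moves=[
    [0, 0, 0, 0, 0, 0.05, -1],
    [0, 0, 0, 0, 0, 0.1, -1],
    [0, 0, 0, 0, 0, 0.15, -1],
    [0, 0, 0, 0, 0, 0.2, -1],
    [0, 0, 0, 0, 0, 0.25, -1],
    [0, 0, 0, 0, 0, 0.3, -1],
    [0, 0, 0, 0, 0, 0.35, -1],
    [0, 0, 0, 0, 0, 0.4, -1],
    [0, 0, 0, 0, 0, 0.45, -1],
    [0, 0, 0, 0, 0, 0.5, -1],
    [0, 0, 0, 0, 0, 0.55, -1],
    [0, 0, 0, 0, 0, 0.6, -1],
  ],
)

```text
time: 32.83
tool_pos: [0.5782, 0.1618, 0.0875]
ee_rot: [179.8, -0.2, 41.4]
contact_force: [4.1, -4.2, -0.7]
width: 0.015
finger_force: 59.1
```

Call:
play_rows(
  moves=[
    [0, 0, 0, 0, 0, 0.05, -1],
    [0, 0, 0, 0, 0, 0.1, -1],
    [0, 0, 0, 0, 0, 0.15, -1],
    [0, 0, 0, 0, 0, 0.19, -1],
    [0, 0, 0, 0, 0, 0.19, -1],
    [0, 0, 0, 0, 0, 0.19, -1],
  ],
)

```text
time: 33.58
tool_pos: [0.5785, 0.161, 0.0875]
ee_rot: [179.9, -0.3, 7.5]
contact_force: [3.6, -4.8, 1.0]
width: 0.0147
finger_force: 59.2
```

```bash
python3 g.py
```

```text
t 33.58 pos [0.5785 0.161  0.0875] rot [179.88  -0.32   7.49] q [-23.4  30.6   6.  105.   -4.1  44.3 -97.8] F [ 3.6 -4.8  1. ] M [-1.33 -0.6  -0.07] w 0.0147
```

Call:
play_rows(
  moves=[
    [0, 0, 0, 0, 0, 0, 0],
    [0, 0, 0, 0, 0, 0, 0],
    [0, 0, 0, 0, 0, 0, 0],
    [0, 0, -0.3, 0, 0, 0, 0],
    [0, 0, -0.7, 0, 0, 0, 0],
    [0, 0, -1, 0, 0, 0, 0],
    [0, 0, -1, 0, 0, 0, 0],
    [0, 0, -1, 0, 0, 0, 0],
    [0, 0, -1, 0, 0, 0, 0],
  ],
)

```text
time: 34.7
tool_pos: [0.5747, 0.163, 0.2343]
ee_rot: [180.0, 0.2, 7.6]
contact_force: [-0.0, -0.6, 0.2]
width: 0.0428
finger_force: 0.0
```

```bash
python3 rack.py; python3 g.py; python3 - <<'E'
from h import *
I=[]
for n,c in(('scene',(190,180,450,370)),('side',(150,140,410,330))):
    save(snap(n),'t.png',c,1.5);I.append(cv2.imread('pics/t.png'))
cv2.imwrite('pics/c4.png',np.hstack(I))
E
```

```text
scene box [array([632.1, 167.8]), array([260.3,  90.6]), np.float64(5.3)]
scene rail [array([601.5, -75.5]), array([ 31.2, 368.7]), np.float64(5.6)]
scene wing mark/points [array([577.5, 161.5])]
side box [array([631.2, 167.9]), array([260. ,  92.2]), np.float64(5.2)]
side rail [array([598.6, -71.4]), array([ 27.2, 358.1]), np.float64(5.6)]
side wing mark/points [array([574.7, 164. ])]
rail both ((601.2633056640625, -75.53974914550781), (31.692838668823242, 368.6764831542969), 5.6168293952941895)
plate ((613.6600952148438, -79.67338562011719), (105.78734588623047, 369.4184265136719), 4.9979329109191895)
t 34.8 pos [0.5749 0.163  0.2345] rot [1.7997e+02 1.4000e-01 7.5600e+00] q [-24.5  20.5   7.   98.6  -2.8  61.2 -99. ] F [-0.8  0.1  0. ] M [0.03 0.01 0.04] w 0.0428
```

View pics/c4.png

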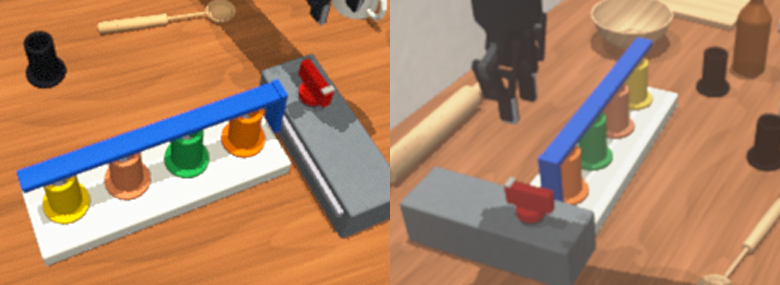

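```bash
python3 meas.py | grep wing; python3 - <<'E'
from h import *
d=snap('wrist');w=cloud(d);hsv=cv2.cvtColor(d['pixels'],cv2.COLOR_RGB2HSV)
m=((hsv[...,0]<6)|(hsv[...,0]>173))&(hsv[...,1]>150)&(hsv[...,2]>60)&(w[...,2]>.122)&(w[...,2]<.14)
print(m.sum(),cv2.minAreaRect(w[m][:,:2].astype(np.float32)*1000))
E
```

```text
scene wing [399. 229.] 152 [571.7 161.1] [50.3 14.8] 8.29 0.1279
1872 ((578.135986328125, 160.41314697265625), (66.20548248291016, 15.423643112182617), 7.271487236022949)
```

Wing at about 7.3–8.3° against the rack's 5.3°, so the screw is within about 0.05 rad of done up.

```bash
python3 -c "
from plant import bot;print(bot.job_done())"
```

```text
the job is handed in; nothing more can be done
None
```

The job is handed in, with no verdict shown: the screw gave counter-clockwise (to about 2.5 rad), all four barrels are home on their own spigots, and it is done up again to within about 0.05 rad with the keeper shut over them.

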